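# Pack the lidded jars of peel into the gift crate

## Task

Pack the three closed jars of orange peel into the little wooden crate, each standing upright on the floor of the round recess made for its size: the large jar in the widest recess, the medium in the middle one, the small in the narrowest. They are glass, so lower them in and let go only when they stand; never drop one or tip one over. The two open jars without lids are not ready: leave them standing where they are, and leave the mortar and the pepper mill alone.

Things in the scene. Friction and masses are not known exactly. Their poses are not given: they have to be found in the camera images.
- large_jar: large closed straight-sided glass jar full of orange peel with a flat brass-coloured lid of the same width, a plain cylinder 64 mm across and 88 mm tall over the lid (the lid is the top 14 mm and does not come off); stands upright on the counter; may be gripped round the side near the top; its origin is the centre of its underside and its z axis points up
- medium_jar: medium closed straight-sided glass jar full of orange peel with a flat brass-coloured lid of the same width, a plain cylinder 50 mm across and 76 mm tall over the lid (the lid is the top 14 mm and does not come off); stands upright on the counter; may be gripped round the side near the top; its origin is the centre of its underside and its z axis points up
- small_jar: small closed straight-sided glass jar full of orange peel with a flat brass-coloured lid of the same width, a plain cylinder 36 mm across and 64 mm tall over the lid (the lid is the top 14 mm and does not come off); stands upright on the counter; may be gripped round the side near the top; its origin is the centre of its underside and its z axis points up
- open_jar_wide: look-alike: open glass jar WITHOUT a lid, 64 mm across and 74 mm tall, the orange peel visible in its mouth; not for packing; stands on the counter; its origin is the centre of its underside and its z axis points up
- open_jar_narrow: look-alike: open glass jar WITHOUT a lid, 50 mm across and 62 mm tall, the orange peel visible in its mouth; not for packing; stands on the counter; its origin is the centre of its underside and its z axis points up
- large_nest: fixed wooden block 92 x 92 x 24 mm with a round recess 78 mm across, 18 mm deep in its middle, for the large jar; one of three in a row (any order) along its y axis, 94 mm apart, in a fixed crate 106 x 296 mm with its rim 30 mm above the counter. Origin: centre of the underside, 5 mm above the counter, z up; recess floor 6 mm and block top 24 mm above the origin
- medium_nest: fixed wooden block 92 x 92 x 24 mm with a round recess 64 mm across, 18 mm deep in its middle, for the medium jar; one of three in a row (any order) along its y axis, 94 mm apart, in a fixed crate 106 x 296 mm with its rim 30 mm above the counter. Origin: centre of the underside, 5 mm above the counter, z up; recess floor 6 mm and block top 24 mm above the origin
- small_nest: fixed wooden block 92 x 92 x 24 mm with a round recess 50 mm across, 18 mm deep in its middle, for the small jar; one of three in a row (any order) along its y axis, 94 mm apart, in a fixed crate 106 x 296 mm with its rim 30 mm above the counter. Origin: centre of the underside, 5 mm above the counter, z up; recess floor 6 mm and block top 24 mm above the origin
- mortar: bystander: grey stone mortar, 120 mm across, 75 mm tall, with its pestle leaning out of it to about 125 mm high; origin at the centre of its underside
- pepper_mill: bystander: dark wooden pepper mill, 54 mm across the foot, 155 mm tall, standing; origin at the centre of its underside

How it is judged:
At the end, for the whole second after the job is handed in: Each closed jar stands in the recess of its own size (centre within 12 mm of the nest's centre, underside no more than 5 mm above the recess floor, within 7 degrees of upright), at rest; both open jars are still upright within 25 mm of where they started (horizontal distance between large_jar and large_nest below 0.012 m and z of large_jar in the frame of large_nest below 0.011 m and angle between each of large_jar, medium_jar, small_jar's own z axis and vertical below 0.12 rad and linear speed of each of large_jar, medium_jar, small_jar, open_jar_wide, open_jar_narrow below 0.02 m/s and angular speed of each of large_jar, medium_jar, small_jar below 0.2 rad/s and horizontal distance between medium_jar and medium_nest below 0.012 m and z of medium_jar in the frame of medium_nest below 0.011 m and horizontal distance between small_jar and small_nest below 0.012 m and z of small_jar in the frame of small_nest below 0.011 m and distance of each of open_jar_wide, open_jar_narrow from where it was at the start of the episode below 0.025 m and angle between each of open_jar_wide, open_jar_narrow's own z axis and vertical below 0.15 rad); the robot touches nothing.
It fails at once if a closed jar was tipped over (leaning more than 60 degrees) (angle between any of large_jar, medium_jar, small_jar's own z axis and vertical above 1.05 rad).
It fails at once if a closed jar was dropped or thrown (moving faster than 0.7 m/s with no finger on it, a fall of about 25 mm) ((linear speed of large_jar above 0.7 m/s and contact force between the fingers and large_jar below 0.1 N) or (linear speed of medium_jar above 0.7 m/s and contact force between the fingers and medium_jar below 0.1 N) or (linear speed of small_jar above 0.7 m/s and contact force between the fingers and small_jar below 0.1 N)).
It fails at once if the mortar or the pepper mill was pushed more than 30 mm or knocked over (distance of any of mortar, pepper_mill from where it was at the start of the episode above 0.03 m or angle between any of mortar, pepper_mill's own z axis and vertical above 0.4 rad).
It also fails if it takes over 96 s, if anything falls off the work surface, if the arm or the gripper's body presses on something with over 40 N, if the wrist force passes 120 N, or if a joint passes its speed limit or range.

## Robot

A 6-joint arm with a two-finger parallel gripper is mounted at the origin on the work surface. World frame = base frame: x ahead of the robot, y to its left, z up, the work surface at z = 0. Lengths are in m, angles in rad, forces in N, time in s.
With the tool pointing down it reaches from about 0.35 to 0.975 m from the base axis. Payload 4.9 kg.
Tool frame: the origin (TCP) lies between the finger pads; the fingertips stand 17 mm ahead of it and the grasp point (between the pads) lies 2 mm behind it (env.tcp_to_tips is the distance from the TCP to the fingertips, in m); z points along the fingers, y is the line along which they close (so a half turn about z gives the same grasp; the last joint's range is limited). The gripper opens to 85 mm and grips with 20 to 120 N. Pads are 22 mm wide; open, the fingers measure 114 mm over their backs; the gripper's body (76 mm by 85 mm) begins 54 mm behind the grasp point. The pads swing forward as they close: fully open they stand 13 mm farther back than shut.
Start: joints at [1.071, 0.053, 1.613, -0, 1.476, -0.119], TCP at [0.232, 0.58, 0.248] pointing down, gripper open.
Joint ranges: [-3.01, 3.01], [-1.01, 2.22], [0.06, 2.58], [-1.02, 4.17], [0.09, 2.62], [-3.14, 3.14]. Speed limits (rad/s): [2.57, 2.57, 3.14, 3.14, 3.14, 3.14].

## Interface

Orientations are given as a unit quaternion [x, y, z, w].
In Python, from cell import status, eyes, order, env gives the robot as it stands. The module is installed in compiled form; this text tells all that it offers.
- The arm moves only by the tool play_rows, never from a script. Its argument "rows" is a list that holds one entry, the list of rows, each a list of 6 numbers: the shift along the tool's x, y, z in mm, then the turn, a rotation vector about the tool's x, y, z in rad. In form: [[[x, y, z, rx, ry, rz], ...]]. A call has 1 to 20 rows; each row is the pose to reach, as a shift and turn from the pose commanded when the call began, along the tool's axes at that moment; what a row does not reach only later rows make up. A row lasts 1/8 s, in which the tool goes at most 62.5 mm and 10.7 degrees, less where a joint would pass 70% of its speed; a pose out of reach is approached as far as the arm can. A call with a gripper value outside its range is refused whole. "grip" is the gripper command: -1 is fully open, 1 is shut, values between are in proportion, set as the call begins (left out, the last holds). The fingers move at their own pace and stop on an object; the grip force is fixed at half the most. Time passes only in rows, so rows that repeat a pose let the fingers close. It gives the time, the measured TCP pose, the force, the opening and the grip force at its end, in the units of the state.
- status.observe(): the state, without advancing time (a new reading comes with each control period).
- eyes.camera(name): name is "scene" or "top" or "wrist"; returns the picture (420x560x3 uint8, red, green, blue); there is no depth.
- eyes.get_calibration(name): a dict with "camera_matrix" (3x3 intrinsics, pixels), "position" and "orientation" of the camera in the world. Camera axes: x right, y down, z forward; pixel columns grow to the right and rows downward; lengths in m; the calibration is good to about 2 mm. The wrist camera is an equidistant fisheye: a pixel r from the principal point sees the ray r / f radians off the axis. A picture is of the moment at which its call begins: read the wrist's pose just before it. get_calibration takes no time and is no camera call; for the wrist camera it gives the pose at the moment of the call.
- order.finish_job(): hands the job in; it is judged then, once.
The state is a dict: "clock": time; "q": joint angles; "qd": joint speeds; "effort": joint torques, N m; "ee_pos": TCP position; "orientation": TCP orientation; "contact_force": force on the tool from outside, world axes, zero at the start; "torque": the same for the moment, N m; "finger_gap": finger opening in m; "grip_force": force on a finger pad.
Only numpy, scipy, OpenCV 4.12 (cv2) and the standard library are available. Lean on these libraries where they do the work, as an engineer would, in place of code of your own. Each camera call takes 0.05 s, during which the arm holds its last target. There are 200 camera calls.

## Working session

There is one attempt and no reset: what is moved stays moved. The work goes in short steps, Python scripts to look and compute and a tool call to move; the robot and the scene stay as the last step left them, time stands still between calls to the robot, and variables do not carry over. Pictures are saved under pics/ and viewed, at most 14 in all, crops included, and the job is handed in when it is done.

Besides the shell and the picture viewer there is one more tool, called after "Emit:" as name(argument=value, ...) on one line, values as JSON. play_rows: Moves the arm, as the interface text tells. Its arguments: {"type":"object","properties":{"rows":{"type":"array","items":{"type":"array","items":{"type":"array","items":{"type":"number"}}}},"grip":{"type":"number"}},"required":["rows"]}

```bash
mkdir -p pics
python3 - <<'E'
from cell import status, eyes
import cv2
s=status.observe();print(s)
for n in("top","scene"):
    im=eyes.camera(n);cv2.imwrite(f"pics/{n}0.png",im[:,:,::-1]);print(n,eyes.get_calibration(n))
print(eyes.get_calibration("wrist"))
E
```

```text
{'clock': 0.0, 'q': array([ 1.07097287e+00,  5.33906605e-02,  1.61431363e+00, -2.69539666e-05,
        1.47597816e+00, -1.18991384e-01]), 'qd': array([-0.00237947,  0.00206098,  0.00114159,  0.00206244, -0.00022748,
        0.00039136]), 'effort': array([-8.07950391e-05, -3.93716419e+01, -3.70161545e+01, -1.86909128e-04,
        7.35191221e-03,  3.91438263e-06]), 'ee_pos': array([0.23202396, 0.57969919, 0.24703029]), 'orientation': array([ 1.89266056e-01,  9.81925286e-01, -9.99362793e-04, -3.05386653e-04]), 'contact_force': array([ 0.55471609, -0.00812955, -0.53005059]), 'torque': array([ 0.05110707,  0.02256176, -0.00015042]), 'grip_force': 0.0, 'finger_gap': 0.08496982329360571}
top {'camera_matrix': array([[504.23100193,   0.        , 283.43562936],
       [  0.        , 504.23100193, 220.00481032],
       [  0.        ,   0.        ,   1.        ]]), 'position': array([ 0.42232829, -0.0095373 ,  1.30478421]), 'orientation': array([-0.6978732 ,  0.71392005, -0.03249238,  0.04728016])}
scene {'camera_matrix': array([[528.58567265,   0.        , 280.58600008],
       [  0.        , 528.58567265, 204.93629781],
       [  0.        ,   0.        ,   1.        ]]), 'position': array([ 1.62295474, -0.54618678,  0.87752596]), 'orientation': array([ 0.7621372 ,  0.45777575, -0.23991856, -0.38990682])}
{'camera_matrix': array([[325.1922621 ,   0.        , 283.89461451],
       [  0.        , 325.1922621 , 204.27477233],
       [  0.        ,   0.        ,   1.        ]]), 'position': array([0.16810644, 0.60602136, 0.37300113]), 'orientation': array([0.8202842 , 0.55549817, 0.07557601, 0.11333086])}
```

View pics/top0.png

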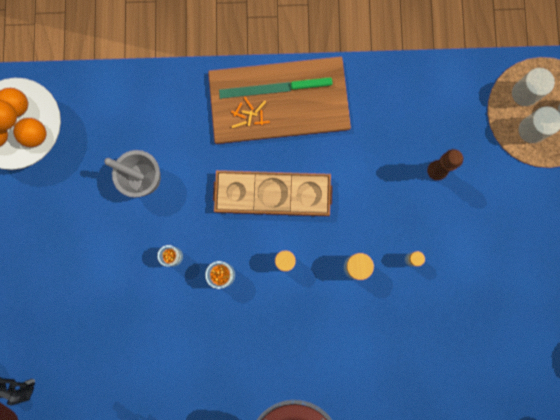

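View pics/scene0.png

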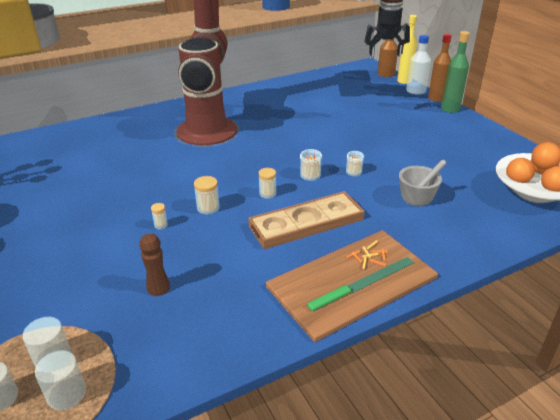

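The top view shows the lids: medium at (285,261), large at (360,266) and small at (417,259). The open jars are at (169,256) and (220,275). The crate recesses are small (236,191), large (273,193) and medium (310,194), with the mortar at (135,173) and the mill at (440,168). The scene view agrees with this. Next I'll measure positions.

```bash
cat > h.py <<'E'
import numpy as np,cv2
from scipy.spatial.transform import Rotation as R
from cell import eyes,status
def ray(n,uv,z,cal=None):
    c=cal or eyes.get_calibration(n);K=c["camera_matrix"]
    x=(uv[0]-K[0,2])/K[0,0];y=(uv[1]-K[1,2])/K[1,1]
    if n=="wrist":
        r=np.hypot(x,y);k=np.sin(r)/r if r>1e-9 else 1;d=np.array([x*k,y*k,np.cos(r)])
    else: d=np.array([x,y,1.])
    d=R.from_quat(c["orientation"]).apply(d);p=np.array(c["position"])
    return p+d*(z-p[2])/d[2]
def blobs(mask,amin):
    mask=cv2.morphologyEx(mask,cv2.MORPH_OPEN,np.ones((2,2),np.uint8))
    n,l,s,c=cv2.connectedComponentsWithStats(mask)
    return [(s[i],c[i],l==i) for i in range(1,n) if s[i][4]>amin]
E
python3 - <<'E'
from h import *
im=cv2.imread("pics/top0.png");hsv=cv2.cvtColor(im,cv2.COLOR_BGR2HSV)
for p in[(261,285),(266,360),(259,417),(210,225),(193,273),(191,236),(175,250),(210,330)]:print(p,hsv[p])
m=cv2.inRange(hsv,(10,120,170),(28,255,255));m[:235]=0;m[290:]=0;m[:,250:][:,200:]=0;m[:,:250]=0
for (s,c,l),h in zip(sorted(blobs(m,30),key=lambda b:b[1][0]),(.076,.088,.064)):
    cs,_=cv2.findContours(l.astype('uint8'),0,1);P=np.array([ray("top",q[0],h) for q in cs[0]]);
    # pixel size and diameter
    print(s,c,ray("top",c,h).round(4),"diam",2*np.sqrt(s[4]/np.pi)*(1.305-h)/504)
# crate: not-blue region
m=cv2.inRange(hsv,(0,0,0),(35,255,255));m[:160]=0;m[230:]=0;m[:,:200]=0;m[:,345:]=0
s,c,l=max(blobs(m,100),key=lambda b:b[0][4])
cs,_=cv2.findContours(l.astype('uint8'),0,1)
r=cv2.minAreaRect(max(cs,key=cv2.contourArea));B=cv2.boxPoints(r)
print(r);Q=np.array([ray("top",b,.03) for b in B]);print(Q.round(4),Q.mean(0));print(np.linalg.norm(np.diff(Q,axis=0),axis=1))
for n,uv in dict(mortar=(135,173),mill=(440,170),ow=(220,275),on=(169,256)).items():print(n,ray("top",uv,.07).round(3))
for uv in[(236,191),(273,193),(310,194)]:print(ray("top",uv,.02).round(3))
a=cv2.resize(im[155:285,140:440],(800,347),interpolation=2);cv2.imwrite("pics/c0.png",a)
E
```

```text
(261, 285) [ 20 164 233]
(266, 360) [ 19 163 232]
(259, 417) [ 20 166 234]
(210, 225) [ 14 159 168]
(193, 273) [ 17 115 217]
(191, 236) [ 17 115 224]
(175, 250) [ 17 111 226]
(210, 330) [119  87 137]
[276 252  20  20 303] [285.76237624 261.54455446] [0.4602 0.0112 0.076 ] diam 0.04789583180207029
[348 255  26  25 521] [360.64491363 267.11900192] [ 0.4426 -0.1681  0.088 ] diam 0.062191919729970534
[412 253  13  14 151] [417.97350993 259.46357616] [ 0.4585 -0.3114  0.064 ] diam 0.03414167139225334
((273.3243408203125, 193.94593811035156), (117.2938232421875, 41.52678298950195), 1.8476102352142334)
[[ 0.5899  0.1926  0.03  ]
 [ 0.6978  0.1885  0.03  ]
 [ 0.6801 -0.113   0.03  ]
 [ 0.573  -0.1061  0.03  ]] [0.63519932 0.04050509 0.03      ]
[0.10798809 0.30207916 0.1073156 ]
mortar [0.69  0.385 0.07 ]
mill [ 0.678 -0.375  0.07 ]
ow [0.431 0.173 0.07 ]
on [0.48  0.298 0.07 ]
[0.647 0.137 0.02 ]
[0.639 0.041 0.02 ]
[ 0.634 -0.054  0.02 ]
```

View pics/c0.png

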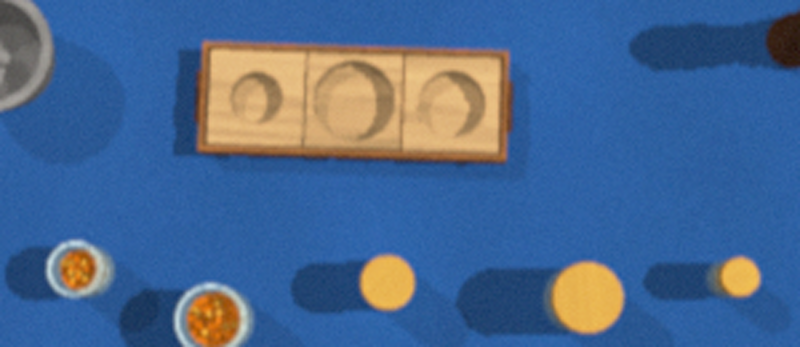

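The crop confirms the nest order along +y to −y is small, large, medium. The large jar stands at (588,297) in the crop, medium at (388,282) and small at (740,277). I'll move to a central pose with the tool y axis along world x and look with the wrist camera.

```bash
cat >> h.py <<'E'
def delta(p,yaw=0.):
    """shift (mm) and turn in tool axes to pose: tool down, tool x = world +y turned by yaw"""
    s=status.observe();T=R.from_quat(s["orientation"])
    G=R.from_euler('z',yaw)*R.from_matrix(np.array([[0,1,0],[1,0,0],[0,0,-1]]).T)
    print("t",round(s["clock"],2),"at",s["ee_pos"].round(4),"->",(T.inv().apply(np.array(p)-s["ee_pos"])*1000).round(1),(T.inv()*G).as_rotvec().round(3))
E
python3 -c "
from h import *
delta((.54,-.05,.28))"
```

```text
t 0.1 at [0.232  0.5798 0.2471] -> [-520.  -470.2  -32.1] [-2.00e-03  1.00e-03  1.19e+00]
```

Emit:
play_rows(rows=[[[-52, -47, -32, 0, 0, 0.12], [-104, -94, -32, 0, 0, 0.24], [-156, -141, -32, 0, 0, 0.36], [-208, -188, -32, 0, 0, 0.48], [-260, -235, -32, 0, 0, 0.6], [-312, -282, -32, 0, 0, 0.72], [-364, -329, -32, 0, 0, 0.84], [-416, -376, -32, 0, 0, 0.96], [-468, -423, -32, 0, 0, 1.08], [-520, -470, -32, -0.002, 0.001, 1.19], [-520, -470, -32, -0.002, 0.001, 1.19], [-520, -470, -32, -0.002, 0.001, 1.19], [-520, -470, -32, -0.002, 0.001, 1.19], [-520, -470, -32, -0.002, 0.001, 1.19]]], grip=-1)

```text
clock: 1.85
ee_pos: [0.5398, -0.048, 0.2801]
orientation: [0.707, 0.708, 0.001, -0.001]
contact_force: [0.3, 0.0, 0.5]
finger_gap: 0.0851
grip_force: 0.0
```

Run:
```python
from h import *
import pickle
delta((.54,-.05,.28))
c=eyes.get_calibration("wrist");im=eyes.camera("wrist");pickle.dump(c,open("w1.pkl","wb"));print(c)
cv2.imwrite("pics/w1.png",im[:,:,::-1])
```

```text
t 1.85 at [ 0.5398 -0.048   0.2801] -> [-2.   0.2  0.1] [ 0.    -0.003  0.002]
{'camera_matrix': array([[325.1922621 ,   0.        , 283.89461451],
       [  0.        , 325.1922621 , 204.27477233],
       [  0.        ,   0.        ,   1.        ]]), 'position': array([0.53897891, 0.02062988, 0.40608539]), 'orientation': array([9.90865447e-01, 8.08209504e-04, 7.09686184e-04, 1.34849953e-01])}
```

View pics/w1.png

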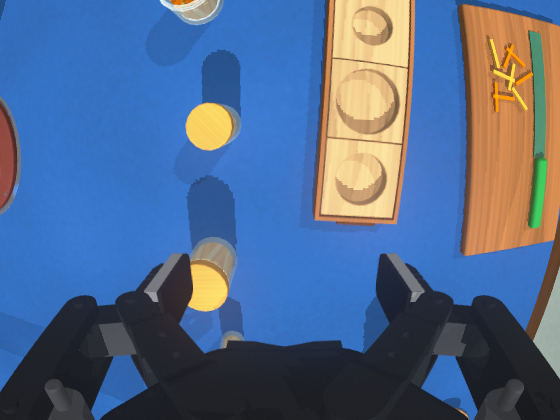

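The wrist view shows the medium lid at (209,127), the large lid partly behind a finger at (208,287), and the recesses at small (371,25), large (367,101) and medium (360,179). I'll take a magnified crop of the crate to pick the recess rims.

Run:
```python
from h import *
import pickle
c=pickle.load(open("w1.pkl","rb"));im=cv2.imread("pics/w1.png")
hsv=cv2.cvtColor(im,cv2.COLOR_BGR2HSV)
m=cv2.inRange(hsv,(15,140,200),(30,255,255));m[:,:180]=0;m[:,245:]=0
for s,ct,l in blobs(m,200):print(s,ct,ray("wrist",ct,.076 if ct[1]<200 else .088,c).round(4))
a=cv2.resize(im[0:230,305:420],None,fx=3.4,fy=3.4,interpolation=2)
cv2.imwrite("pics/w1c.png",cv2.rotate(a,cv2.ROTATE_90_COUNTERCLOCKWISE))
```

```text
[ 187  104   46   47 1668] [209.74460432 126.87769784] [0.4635 0.0111 0.076 ]
[ 189  265   40   46 1362] [207.79882526 288.91997063] [ 0.4526 -0.1682  0.088 ]
```

View pics/w1c.png

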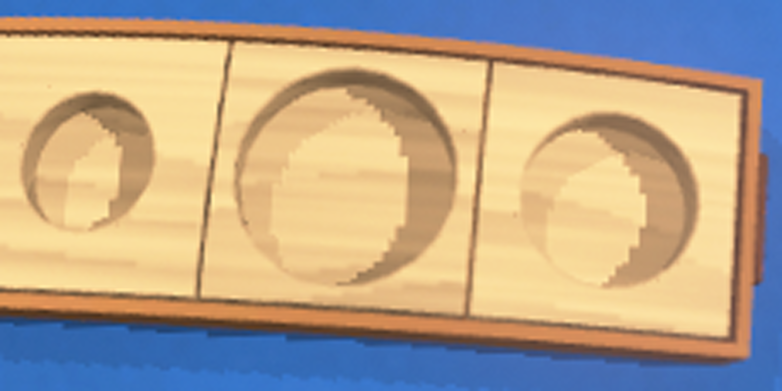

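The crop shows rims at small (22..155, 91..231), large (235..457, 68..287) and medium (522..698, 112..288), with seams at (232,41)-(198,298) and (491,61)-(468,316). I'll fit circles to these on the plane z=0.029.

Run:
```python
from h import *
import pickle
c=pickle.load(open("w1.pkl","rb"))
P=lambda X,Y:ray("wrist",(305+(390-Y)/3.4,X/3.4),.029,c)[:2]
for n,pts in dict(small=[(22,165),(155,155),(97,91),(80,231)],large=[(235,185),(457,175),(350,68),(335,287)],medium=[(522,190),(698,205),(610,112),(610,288)]).items():
    q=np.array([P(*p) for p in pts]);A=np.c_[2*q,np.ones(4)];s=np.linalg.lstsq(A,(q**2).sum(1),rcond=None)[0]
    print(n,s[:2].round(4),"diam",2*np.sqrt(s[2]+s[0]**2+s[1]**2).round(4))
for a,b in(((232,41),(198,298)),((491,61),(468,316))):print("seam mid",((P(*a)+P(*b))/2).round(4),(P(*a)-P(*b)).round(4))
delta((.460,.011,.2))
```

```text
small [0.6436 0.1341] diam 0.0506
large [0.6379 0.0405] diam 0.0784
medium [ 0.6328 -0.0532] diam 0.0644
seam mid [0.6409 0.0875] [ 0.0927 -0.005 ]
seam mid [ 0.6356 -0.0061] [ 0.0928 -0.005 ]
t 1.9 at [ 0.5399 -0.0478  0.2803] -> [ 58.8 -79.8  80.3] [ 0.001 -0.002  0.002]
```

The circle fits match the known diameters. The top and wrist cameras differ by 3 mm in x, so I'll use the mean. Medium jar goes first, with grasp TCP at (0.462, 0.011, 0.058).

Emit:
play_rows(rows=[[[30, -40, 70, 0, 0, 0], [59, -78, 125, 0, 0, 0], [59, -78, 125, 0, 0, 0], [59, -78, 150, 0, 0, 0], [59, -78, 175, 0, 0, 0], [59, -78, 200, 0, 0, 0], [59, -78, 215, 0, 0, 0], [59, -78, 222, 0, 0, 0], [59, -78, 222, 0, 0, 0], [59, -78, 222, 0, 0, 0], [59, -78, 222, 0, 0, 0]]])

```text
clock: 3.28
ee_pos: [0.4632, 0.0099, 0.0592]
orientation: [0.707, 0.707, 0.002, 0.0]
contact_force: [-0.3, -0.5, -0.0]
finger_gap: 0.0853
grip_force: 0.0
```

Emit:
play_rows(rows=[[[0, 0, 0, 0, 0, 0], [0, 0, 0, 0, 0, 0], [0, 0, 0, 0, 0, 0], [0, 0, 0, 0, 0, 0], [0, 0, 0, 0, 0, 0], [0, 0, 0, 0, 0, 0], [0, 0, 0, 0, 0, 0], [0, 0, 0, 0, 0, 0]]], grip=1)

```text
clock: 4.28
ee_pos: [0.4629, 0.0099, 0.0588]
orientation: [0.707, 0.707, 0.001, 0.0]
contact_force: [-0.6, -0.6, 5.6]
finger_gap: 0.0488
grip_force: 62.3
```

Emit:
play_rows(rows=[[[0, 0, -15, 0, 0, 0], [0, 0, -35, 0, 0, 0], [0, 0, -60, 0, 0, 0], [-10, 25, -70, 0, 0, 0], [-20, 52, -70, 0, 0, 0], [-32, 84, -70, 0, 0, 0], [-43, 115, -70, 0, 0, 0], [-54, 145, -70, 0, 0, 0], [-60, 160, -70, 0, 0, 0], [-63, 168, -70, 0, 0, 0], [-63, 168, -70, 0, 0, 0], [-63, 168, -70, 0, 0, 0], [-63, 168, -70, 0, 0, 0]]])

```text
clock: 5.9
ee_pos: [0.6299, -0.0528, 0.1284]
orientation: [0.707, 0.707, 0.001, -0.0]
contact_force: [-0.3, 0.5, -1.6]
finger_gap: 0.0488
grip_force: 62.6
```

Run:
```python
from h import *
s=status.observe();print(s["ee_pos"],s["contact_force"],s["finger_gap"])
delta((.6315,-.0533,.070))
im=eyes.camera("wrist");cv2.imwrite("pics/w2.png",im[:,:,::-1])
```

```text
[ 0.62993612 -0.05277133  0.12837604] [-0.33695556  0.52937976 -1.59160487] 0.04882927484619263
t 5.9 at [ 0.6299 -0.0528  0.1284] -> [-0.6  1.5 58.4] [ 0.001 -0.002  0.   ]
```

View pics/w2.png

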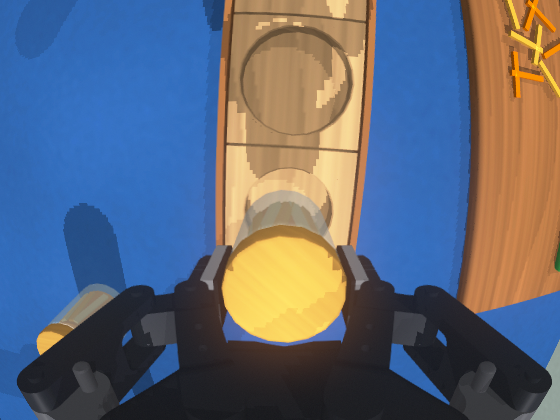

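The medium jar is held upright above its recess, with the lid at (285,285) and the recess column about 288. I'll lower it.

Emit:
play_rows(rows=[[[0, 1, 15, 0, 0, 0], [0, 1, 30, 0, 0, 0], [0, 1, 42, 0, 0, 0], [0, 1, 50, 0, 0, 0], [0, 1, 54, 0, 0, 0], [0, 1, 56, 0, 0, 0], [0, 1, 57, 0, 0, 0], [0, 1, 58, 0, 0, 0], [0, 1, 58, 0, 0, 0], [0, 1, 58, 0, 0, 0], [0, 1, 58, 0, 0, 0]]])

```text
clock: 7.32
ee_pos: [0.6316, -0.053, 0.0705]
orientation: [0.707, 0.707, 0.001, -0.0]
contact_force: [0.8, 0.2, -1.8]
finger_gap: 0.0485
grip_force: 62.6
```

Emit:
play_rows(rows=[[[0, 0, 0.5, 0, 0, 0], [0, 0, 1, 0, 0, 0], [0, 0, 1, 0, 0, 0], [0, 0, 1, 0, 0, 0]]])

```text
clock: 7.82
ee_pos: [0.6317, -0.053, 0.0699]
orientation: [0.707, 0.707, 0.001, -0.0]
contact_force: [-2.2, 0.8, 1.5]
finger_gap: 0.0486
grip_force: 62.5
```

It has touched down. Now I'll release it and rise.

Emit:
play_rows(rows=[[[0, 0, 0, 0, 0, 0], [0, 0, 0, 0, 0, 0], [0, 0, 0, 0, 0, 0], [0, 0, 0, 0, 0, 0], [0, 0, 0, 0, 0, 0], [0, 0, -15, 0, 0, 0], [0, 0, -40, 0, 0, 0], [0, 0, -80, 0, 0, 0], [0, 0, -110, 0, 0, 0], [0, 0, -110, 0, 0, 0], [0, 0, -110, 0, 0, 0]]], grip=-1)

```text
clock: 9.2
ee_pos: [0.631, -0.0531, 0.1789]
orientation: [0.707, 0.707, 0.001, -0.001]
contact_force: [-0.4, 0.9, -1.2]
finger_gap: 0.0852
grip_force: 0.0
```

Run:
```python
from h import *
im=eyes.camera("top")
cv2.imwrite("pics/t2.png",im[:,:,::-1]);delta((.444,-.168,.071))
```

```text
t 9.25 at [ 0.6306 -0.053   0.1779] -> [-115.2 -186.4  106.9] [-0.001 -0.002 -0.   ]
```

Emit:
play_rows(rows=[[[-40, -60, 0, 0, 0, 0], [-80, -120, 0, 0, 0, 0], [-115, -170, 0, 0, 0, 0], [-115, -186, 20, 0, 0, 0], [-115, -186, 35, 0, 0, 0], [-115, -186, 35, 0, 0, 0], [-115, -186, 35, 0, 0, 0], [-115, -186, 35, 0, 0, 0]]])

```text
clock: 10.25
ee_pos: [0.4466, -0.168, 0.1447]
orientation: [0.707, 0.708, 0.001, 0.0]
contact_force: [1.2, 0.2, 0.2]
finger_gap: 0.0856
grip_force: 0.0
```

Run:
```python
from h import *
delta((.444,-.168,.071))
c=eyes.get_calibration("wrist");im=eyes.camera("wrist")[:,:,::-1].copy();cv2.imwrite("pics/w3.png",im)
m=cv2.inRange(cv2.cvtColor(im,cv2.COLOR_BGR2HSV),(15,140,150),(30,255,255))
for s,ct,l in blobs(m,800):print(s,ct,ray("wrist",ct,.088,c).round(4))
```

```text
t 10.25 at [ 0.4466 -0.168   0.1447] -> [-0.1 -2.7 73.7] [ 0.002 -0.001  0.001]
[ 515   38   45   67 2333] [539.9172739   72.19374196] [ 0.6248 -0.0542  0.088 ]
[ 230  179  103   96 7464] [280.12834941 225.84485531] [ 0.4439 -0.1635  0.088 ]
```

View pics/w3.png

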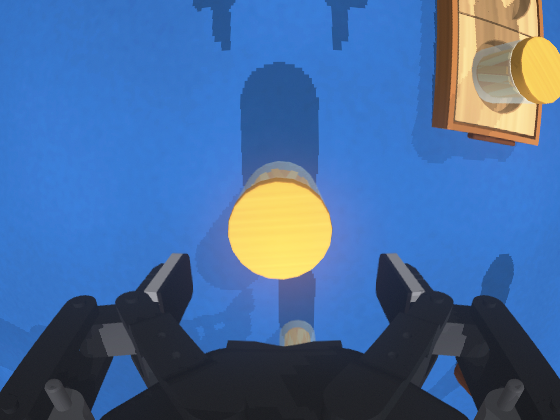

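The large lid is at (280,226), centred between the fingers (column ~283), and the medium jar stands in its nest at the top right. I'll descend and grip.

Emit:
play_rows(rows=[[[2, -2, 20, 0, 0, 0], [2, -2, 40, 0, 0, 0], [2, -2, 55, 0, 0, 0], [2, -2, 66, 0, 0, 0], [2, -2, 73, 0, 0, 0], [2, -2, 73, 0, 0, 0], [2, -2, 73, 0, 0, 0], [2, -2, 73, 0, 0, 0]]])

```text
clock: 11.3
ee_pos: [0.444, -0.1662, 0.0716]
orientation: [0.707, 0.707, 0.001, 0.0]
contact_force: [-0.4, 0.2, -1.1]
finger_gap: 0.0855
grip_force: 0.0
```

Emit:
play_rows(rows=[[[0, 0, 0, 0, 0, 0], [0, 0, 0, 0, 0, 0], [0, 0, 0, 0, 0, 0], [0, 0, 0, 0, 0, 0], [0, 0, 0, 0, 0, 0], [0, 0, 0, 0, 0, 0]]], grip=1)

```text
clock: 12.05
ee_pos: [0.4442, -0.1663, 0.0717]
orientation: [0.707, 0.707, 0.001, 0.0]
contact_force: [0.6, -0.1, 6.1]
finger_gap: 0.0623
grip_force: 66.6
```

Emit:
play_rows(rows=[[[0, 0, -15, 0, 0, 0], [0, 0, -40, 0, 0, 0], [0, 0, -75, 0, 0, 0], [0, 0, -105, 0, 0, 0], [15, 14, -110, 0, 0, 0], [42, 39, -110, 0, 0, 0], [75, 70, -110, 0, 0, 0], [108, 100, -110, 0, 0, 0], [141, 131, -110, 0, 0, 0], [170, 158, -110, 0, 0, 0], [192, 178, -110, 0, 0, 0], [203, 188, -110, 0, 0, 0], [207, 192, -110, 0, 0, 0], [207, 192, -110, 0, 0, 0], [207, 192, -110, 0, 0, 0], [207, 192, -110, 0, 0, 0]]])

```text
clock: 14.05
ee_pos: [0.6351, 0.0402, 0.1817]
orientation: [0.707, 0.707, 0.001, -0.0]
contact_force: [0.6, 0.2, -3.6]
finger_gap: 0.0622
grip_force: 67.1
```

Run:
```python
from h import *
delta((.6365,.0407,.0825))
c=eyes.get_calibration("wrist");im=eyes.camera("wrist")[:,:,::-1].copy();cv2.imwrite("pics/w4.png",im)
m=cv2.inRange(cv2.cvtColor(im,cv2.COLOR_BGR2HSV),(15,140,150),(30,255,255))
zl=.088+status.observe()["ee_pos"][2]-.0717
for s,ct,l in blobs(m,3000):print(s,ct,ray("wrist",ct,zl,c).round(4))
```

```text
t 14.05 at [0.6351 0.0402 0.1817] -> [ 0.3  1.3 99.2] [ 0.001 -0.002 -0.001]
[  207   226   156   121 15214] [285.1783226  288.40791376] [0.635  0.0446 0.198 ]
```

View pics/w4.png

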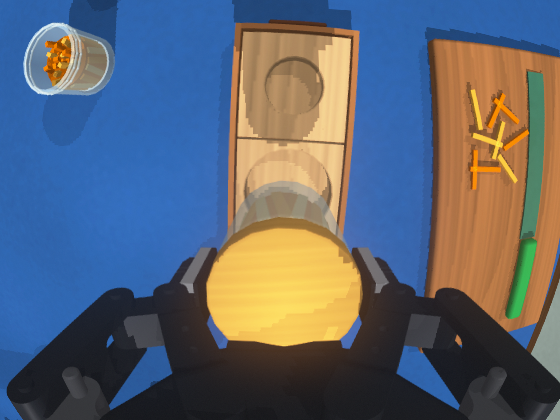

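Run:
```python
from h import *
for uv,z in[((285,226),.198),((207,288),.198),((362,288),.198),((265,86),.029),((323,86),.029),((294,57),.029),((294,114),.029),((290,139),.029)]:print(uv,ray("wrist",uv,z).round(4))
```

```text
(285, 226) [0.635  0.0704 0.198 ]
(207, 288) [0.6043 0.0442 0.198 ]
(362, 288) [0.6654 0.0441 0.198 ]
(265, 86) [0.619  0.1349 0.029 ]
(323, 86) [0.668  0.1353 0.029 ]
(294, 57) [0.6434 0.1602 0.029 ]
(294, 114) [0.6434 0.1107 0.029 ]
(290, 139) [0.6401 0.0893 0.029 ]
```

The held lid is about 3 mm short of the recess in both x and y, so I'll correct for that and lower.

Emit:
play_rows(rows=[[[2, 2.5, 15, 0, 0, 0], [2, 2.5, 38, 0, 0, 0], [2, 2.5, 60, 0, 0, 0], [2, 2.5, 76, 0, 0, 0], [2, 2.5, 87, 0, 0, 0], [2, 2.5, 93, 0, 0, 0], [2, 2.5, 96, 0, 0, 0], [2, 2.5, 98, 0, 0, 0], [2, 2.5, 99, 0, 0, 0], [2, 2.5, 99.5, 0, 0, 0], [2, 2.5, 99.5, 0, 0, 0], [2, 2.5, 99.5, 0, 0, 0]]])

```text
clock: 15.6
ee_pos: [0.6384, 0.043, 0.0827]
orientation: [0.707, 0.707, 0.001, -0.0]
contact_force: [-0.1, -0.6, -1.0]
finger_gap: 0.0627
grip_force: 67.1
```

Emit:
play_rows(rows=[[[0, 0, 0.5, 0, 0, 0], [0, 0, 0.5, 0, 0, 0], [0, 0, 0.5, 0, 0, 0]]])

```text
clock: 15.98
ee_pos: [0.6384, 0.043, 0.0827]
orientation: [0.707, 0.707, 0.001, -0.0]
contact_force: [-2.7, 0.2, 5.5]
finger_gap: 0.0627
grip_force: 67.9
```

Emit:
play_rows(rows=[[[0, 0, 0, 0, 0, 0], [0, 0, 0, 0, 0, 0], [0, 0, 0, 0, 0, 0], [0, 0, 0, 0, 0, 0], [0, 0, 0, 0, 0, 0], [0, 0, -15, 0, 0, 0], [0, 0, -40, 0, 0, 0], [0, 0, -80, 0, 0, 0], [0, 0, -110, 0, 0, 0], [-40, -20, -110, 0, 0, 0], [-90, -45, -110, 0, 0, 0], [-140, -71, -110, 0, 0, 0], [-190, -96, -110, 0, 0, 0], [-240, -121, -110, 0, 0, 0], [-290, -146, -90, 0, 0, 0], [-335, -170, -60, 0, 0, 0], [-354, -178, -42, 0, 0, 0], [-354, -178, -42, 0, 0, 0], [-354, -178, -42, 0, 0, 0], [-354, -178, -42, 0, 0, 0]]], grip=-1)

```text
clock: 18.48
ee_pos: [0.4613, -0.3105, 0.1241]
orientation: [0.706, 0.708, 0.001, 0.001]
contact_force: [0.1, 0.8, 0.2]
finger_gap: 0.0856
grip_force: 0.0
```

Run:
```python
from h import *
delta((.460,-.3114,.046))
im=eyes.camera("wrist")[:,:,::-1].copy();cv2.imwrite("pics/w5.png",im)
m=cv2.inRange(cv2.cvtColor(im,cv2.COLOR_BGR2HSV),(15,140,150),(30,255,255))
for s,ct,l in blobs(m,400):print(s,ct,ray("wrist",ct,.064).round(4),ray("wrist",(ct[0],s[1]+s[3]),.064).round(4))
cv2.imwrite("pics/t3.png",eyes.camera("top")[:,:,::-1])
```

```text
t 18.48 at [ 0.4613 -0.3105  0.1241] -> [-0.9 -1.6 78.1] [ 0.003 -0.001  0.002]
[256 202  54  32 544] [279.85845588 214.05330882] [ 0.4584 -0.2997  0.064 ] [ 0.4583 -0.3124  0.064 ]
```

View pics/w5.png

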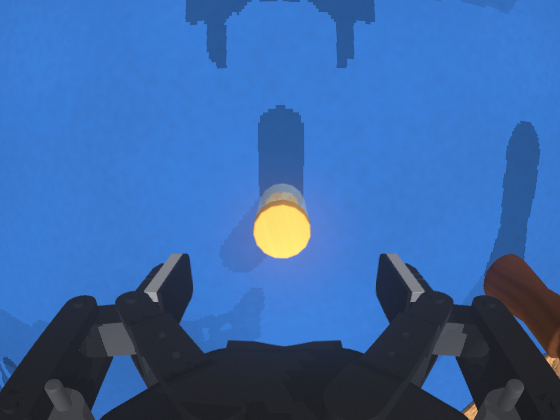

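The small lid is at (282,231), i.e. about (0.459, −0.311), right under the tool. The mill at (520,300) is clear. I'll descend and grip.

Emit:
play_rows(rows=[[[0, -1.5, 20, 0, 0, 0], [0, -1.5, 40, 0, 0, 0], [0, -1.5, 58, 0, 0, 0], [0, -1.5, 70, 0, 0, 0], [0, -1.5, 77, 0, 0, 0], [0, -1.5, 77, 0, 0, 0], [0, -1.5, 77, 0, 0, 0], [0, -1.5, 77, 0, 0, 0]]])

```text
clock: 19.58
ee_pos: [0.4591, -0.3114, 0.0466]
orientation: [0.707, 0.707, 0.001, 0.0]
contact_force: [0.3, -0.2, 0.2]
finger_gap: 0.0856
grip_force: 0.0
```

Emit:
play_rows(rows=[[[0, 0, 0, 0, 0, 0], [0, 0, 0, 0, 0, 0], [0, 0, 0, 0, 0, 0], [0, 0, 0, 0, 0, 0], [0, 0, 0, 0, 0, 0], [0, 0, 0, 0, 0, 0], [0, 0, 0, 0, 0, 0], [0, 0, 0, 0, 0, 0]]], grip=1)

```text
clock: 20.58
ee_pos: [0.4588, -0.3112, 0.0461]
orientation: [0.707, 0.707, 0.001, 0.0]
contact_force: [0.5, 0.1, 4.0]
finger_gap: 0.0347
grip_force: 59.9
```

Emit:
play_rows(rows=[[[0, 0, -15, 0, 0, 0], [0, 0, -40, 0, 0, 0], [0, 0, -80, 0, 0, 0], [0, 0, -120, 0, 0, 0], [15, 6, -140, 0, 0, 0], [45, 18, -140, 0, 0, 0], [80, 33, -140, 0, 0, 0], [118, 48, -140, 0, 0, 0], [158, 65, -140, 0, 0, 0], [198, 81, -140, 0, 0, 0], [238, 98, -140, 0, 0, 0], [278, 114, -140, 0, 0, 0], [318, 131, -140, 0, 0, 0], [358, 147, -140, 0, 0, 0], [394, 162, -140, 0, 0, 0], [422, 174, -140, 0, 0, 0], [440, 181, -140, 0, 0, 0], [447, 184, -140, 0, 0, 0], [447, 184, -140, 0, 0, 0], [447, 184, -140, 0, 0, 0]]])

```text
clock: 23.08
ee_pos: [0.6422, 0.1349, 0.1867]
orientation: [0.707, 0.707, 0.001, -0.0]
contact_force: [0.7, -0.3, -1.3]
finger_gap: 0.0349
grip_force: 59.8
```

Emit:
play_rows(rows=[[[0, 0, 20, 0, 0, 0], [0, 0, 40, 0, 0, 0], [0, 0, 60, 0, 0, 0], [0, 0, 80, 0, 0, 0], [0, 0, 80, 0, 0, 0], [0, 0, 80, 0, 0, 0], [0, 0, 80, 0, 0, 0]]])

```text
clock: 23.95
ee_pos: [0.6434, 0.1361, 0.1081]
orientation: [0.707, 0.707, 0.002, 0.0]
contact_force: [-0.4, -0.9, -0.4]
finger_gap: 0.0346
grip_force: 59.9
```

Run:
```python
from h import *
delta((.643,.1355,.057))
im=eyes.camera("wrist")[:,:,::-1].copy();cv2.imwrite("pics/w6.png",im)
zl=.064+status.observe()["ee_pos"][2]-.0461;print(zl)
m=cv2.inRange(cv2.cvtColor(im,cv2.COLOR_BGR2HSV),(15,140,150),(30,255,255))
for s,ct,l in blobs(m,800):print(s,ct,ray("wrist",ct,zl).round(4),ray("wrist",(ct[0],s[1]+s[3]),zl).round(4))
```

```text
t 23.95 at [0.6434 0.1361 0.1081] -> [-0.7 -0.6 51.1] [ 0.003 -0.002  0.   ]
0.12606104223670975
[492 237  64  62 859] [522.10011641 263.44703143] [0.7524 0.1463 0.1261] [0.7601 0.1262 0.1261]
[ 241  249   88   87 5854] [284.85360437 292.33293475] [0.6431 0.1397 0.1261] [0.6431 0.1181 0.1261]
```

View pics/w6.png

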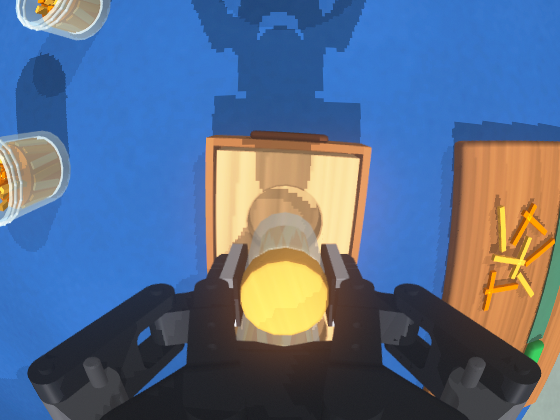

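The small jar is held at about (0.643, 0.136), over its recess. I'll lower it.

Emit:
play_rows(rows=[[[-0.5, 0, 15, 0, 0, 0], [-0.5, 0, 30, 0, 0, 0], [-0.5, 0, 40, 0, 0, 0], [-0.5, 0, 46, 0, 0, 0], [-0.5, 0, 49, 0, 0, 0], [-0.5, 0, 50.5, 0, 0, 0], [-0.5, 0, 51.5, 0, 0, 0], [-0.5, 0, 51.5, 0, 0, 0], [-0.5, 0, 51.5, 0, 0, 0]]])

```text
clock: 25.12
ee_pos: [0.6432, 0.1356, 0.0571]
orientation: [0.707, 0.707, 0.001, 0.0]
contact_force: [-3.1, 0.3, 5.7]
finger_gap: 0.0344
grip_force: 60.7
```

Emit:
play_rows(rows=[[[0, 0, 0.5, 0, 0, 0], [0, 0, 0.5, 0, 0, 0], [0, 0, 0.5, 0, 0, 0]]])

```text
clock: 25.5
ee_pos: [0.6432, 0.1356, 0.0571]
orientation: [0.707, 0.707, 0.001, 0.0]
contact_force: [-4.5, -0.9, 7.8]
finger_gap: 0.0349
grip_force: 60.7
```

Emit:
play_rows(rows=[[[0, 0, 0, 0, 0, 0], [0, 0, 0, 0, 0, 0], [0, 0, 0, 0, 0, 0], [0, 0, 0, 0, 0, 0], [0, 0, 0, 0, 0, 0], [0, 0, -15, 0, 0, 0], [0, 0, -40, 0, 0, 0], [0, 0, -80, 0, 0, 0], [0, 0, -130, 0, 0, 0], [0, 0, -180, 0, 0, 0], [-40, -40, -200, 0, 0, 0], [-90, -90, -200, 0, 0, 0], [-140, -140, -200, 0, 0, 0], [-180, -150, -200, 0, 0, 0], [-180, -150, -200, 0, 0, 0], [-180, -150, -200, 0, 0, 0], [-180, -150, -200, 0, 0, 0]]], grip=-1)

```text
clock: 27.62
ee_pos: [0.4929, -0.0439, 0.2547]
orientation: [0.707, 0.708, 0.001, -0.0]
contact_force: [-1.4, 0.5, 0.6]
finger_gap: 0.0853
grip_force: 0.0
```

Run:
```python
from h import *
t=eyes.camera("top")[:,:,::-1];s=eyes.camera("scene")[:,:,::-1]
hsv=cv2.cvtColor(t,cv2.COLOR_BGR2HSV);m=cv2.inRange(hsv,(10,140,190),(28,255,255));m[:165]=0;m[225:]=0;m[:,:205]=0;m[:,340:]=0
for (st,c,l),h in zip(sorted([b for b in blobs(m,60)],key=lambda b:b[1][0]),(.075,.099,.087)):print(st,c,ray("top",c,h).round(4))
a=cv2.resize(t[150:290,130:350],(660,420));b=cv2.resize(s[140:270,220:380],(517,420))
cv2.imwrite("pics/f.png",cv2.resize(np.hstack([a,b]),(800,285)))
print(status.observe()["contact_force"])
```

```text
[228 183  14  14 156] [234.70512821 189.21794872] [0.6417 0.1338 0.075 ]
[260 176  26  26 525] [272.19047619 188.32380952] [0.6373 0.0399 0.099 ]
[300 182  21  20 314] [310.14649682 191.27707006] [ 0.6298 -0.0523  0.087 ]
[-0.49398119 -0.35245739 -0.61551765]
```

View pics/f.png

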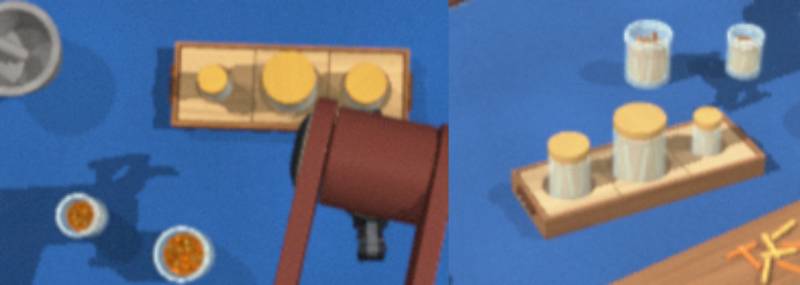

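All three jars stand upright in their own recesses, within about 3 mm of the centres: small at (213,80), large at (290,82) and medium at (367,85). Both open jars are standing where they were. I'll hand the job in.

```bash
python3 -c "
from cell import order
print(order.finish_job())"
```

```text
the job is handed in; nothing more can be done
None
```

I handed the job in at about 28 s of robot time: all three closed jars stand upright in their matching recesses, within about 3 mm of centre by the last top view, and I left the open jars, mortar and pepper mill alone; no verdict was returned.

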